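# Turn the sample row round into the rack

## Robot

A 7-joint arm with a two-finger parallel gripper is mounted at the origin on the work surface. World frame = base frame: x ahead of the robot, y to its left, z up, the work surface at z = 0. Lengths are in m, angles in rad, forces in N, time in s.
With the tool pointing down it reaches from about 0.4 to 0.85 m from the base axis. Payload 4.5 kg.
Tool frame: the origin (TCP) lies on the centre line of the jaws, within the pads' length; the fingertips stand 17 mm ahead of it and the grasp point (between the pads) lies 2 mm behind it (r.tip_reach is the distance from the TCP to the fingertips, in m); z points along the fingers, y is the line along which they close (so a half turn about z gives the same grasp; the last joint's range is limited). The gripper opens to 88 mm and grips with 3 to 60 N. Pads are 18 mm wide; open, the fingers measure 123 mm over their backs; the gripper's body (75 mm by 187 mm) begins 45 mm behind the grasp point.
Start: joints at [1.362, 0.689, -0.195, 1.565, 0.157, 0.902, -0.215], TCP at [0.15, -0.607, 0.256] pointing down, gripper open.
Joint ranges: [-3.01, 3.01], [-0.46, 2.08], [-1.47, 1.51], [0.13, 2.56], [-1, 4.14], [0.04, 2.09], [-2.66, 2.66]. Speed limits (rad/s): [2.57, 2.57, 3.14, 3.14, 3.14, 3.14, 3.14].

## Interface

Orientations are given as a unit quaternion [x, y, z, w].
In Python, from plant import r gives the robot as it stands.
- The arm moves only by the tool step_arm, never from a script. Its argument "steps" is a list of rows, each a list of 7 numbers: the shift along the tool's x, y, z in cm, then the turn, a rotation vector about the tool's x, y, z in degrees, then the gripper's target within -1 to 1 (shut at 1, half-way at 0, fully open at -1). A call has 1 to 8 rows; each row shifts and turns the commanded pose from where the row before left it, along the tool's axes as they then stand; what a row does not reach is not made up. A row lasts 1/8 s, in which the tool goes at most 62.5 mm and 10.7 degrees, less where a joint would pass 70% of its speed; a pose out of reach is approached as far as the arm can. A call with a gripper value outside its range is refused whole. The fingers move at their own pace and stop on an object; "force" is the grip in N (left out, the last holds). Time passes only in rows, so rows that do not move let the fingers close. It gives the time, the measured TCP pose, the force, the opening and the grip force at its end, in the units of the state.
- r.get_state(): the state, without advancing time (a new reading comes with each control period).
- r.snapshot(name): name is "scene" or "top" or "wrist"; returns a dict with "pixels" (420x560x3 uint8, red, green, blue), "fx", "fy", "cx", "cy" (pixels), "dist_coeffs" ([k1, k2, p1, p2, k3] as OpenCV has them; the pictures are not rectified), "cam_to_world" (4x4, takes a point from camera to world coordinates). Camera axes: x right, y down, z forward; pixel columns grow to the right and rows downward; lengths in m; the calibration is good to about 2 mm. A picture is of the moment at which its call begins. There is no depth.
- r.finish_job(): hands the job in; it is judged then, once.
The state is a dict: "clock": time; "q": joint angles; "qd": joint speeds; "joint_torque": joint torques, N m; "tool_pos": TCP position; "eef_rot": TCP orientation; "contact_force": force on the tool from outside, world axes, zero at the start; "moment": the same for the moment, N m; "opening": opening from 0.0 (shut) to 1.0 (fully open); "finger_force": force on a finger pad.
Only numpy, scipy, OpenCV 4.12 (cv2) and the standard library are available. Lean on these libraries where they do the work, as an engineer would, in place of code of your own. Each camera call takes 0.05 s, during which the arm holds its last target. There are 200 camera calls.

## Task

Move the four sample bottles from the steel tray into the empty grey rack, one to a pocket, in reverse order: the bottle that stands furthest left in the tray (as the robot sees it) goes into the rack's rightmost pocket, the next into the pocket beside it, and so on. Keep them upright and set each one down gently, so that all four stand flat on the rack's floor near the middle of their pockets, and do not shift or upset the small beaker that stands between tray and rack.

Things in the scene. Friction and masses are not known exactly. Their poses are not given: they have to be found in the camera images.
- bottle_a: slim round amber glass bottle with a paper label band and a narrow black cap: straight body 38 mm across from the underside to 72 mm, neck, cap 28 mm across, total height 92 mm, about 120 g. Its origin is the centre of its underside, z up along its axis.
- bottle_b: squat white plastic jar with a flat white lid as wide as the jar: 45 mm across, straight sides, total height 60 mm, about 100 g. Its origin is the centre of its underside, z up along its axis.
- bottle_c: square white plastic bottle with a narrow black cap: body 38 x 38 mm with flat sides from the underside to 62 mm, cap 26 mm across, total height 80 mm, about 110 g. Its origin is the centre of its underside, z up along its axis. Its x and y axes are square to its flat sides; it starts within 0.2 rad of square to the row.
- bottle_d: round amber glass jar with a paper label band and a wide white cap: straight body 43 mm across from the underside to 56 mm, cap 41 mm across, total height 69 mm, about 130 g. Its origin is the centre of its underside, z up along its axis.
- pad_a: fixed round black rubber pad, 56 mm across, 4 mm thick, top 7 mm above the bench; one of four in a row, 66 mm apart, in a fixed open steel tray (70 x 304 mm over its end lugs, walls 20 mm above the bench). Origin: centre of the underside; y along the row, to the left as the robot sees it. Bottle_a starts on it, centred within 3 mm, so it marks where that bottle began; its place in the row varies.
- pad_b: fixed round black rubber pad, 56 mm across, 4 mm thick, top 7 mm above the bench; one of four in a row, 66 mm apart, in a fixed open steel tray (70 x 304 mm over its end lugs, walls 20 mm above the bench). Origin: centre of the underside; y along the row, to the left as the robot sees it. Bottle_b starts on it, centred within 3 mm, so it marks where that bottle began; its place in the row varies.
- pad_c: fixed round black rubber pad, 56 mm across, 4 mm thick, top 7 mm above the bench; one of four in a row, 66 mm apart, in a fixed open steel tray (70 x 304 mm over its end lugs, walls 20 mm above the bench). Origin: centre of the underside; y along the row, to the left as the robot sees it. Bottle_c starts on it, centred within 3 mm, so it marks where that bottle began; its place in the row varies.
- pad_d: fixed round black rubber pad, 56 mm across, 4 mm thick, top 7 mm above the bench; one of four in a row, 66 mm apart, in a fixed open steel tray (70 x 304 mm over its end lugs, walls 20 mm above the bench). Origin: centre of the underside; y along the row, to the left as the robot sees it. Bottle_d starts on it, centred within 3 mm, so it marks where that bottle began; its place in the row varies.
- rack: fixed grey plastic rack, empty at the start, 70 mm wide (x) and 268 mm long (y), with four square pockets in a row, 62 mm wide inside. Origin: centre of the underside; x points away from the robot, y along the row, to its left (turned up to 0.3 rad). Pocket centres: x = 0, y = -99, -33, 33, 99 mm; pocket floor 4 mm, tops of its walls 30 mm above the bench.
- beaker: small glass beaker, 54 mm across the rim, 45 mm high, loose, 60 g, standing on the bench between the tray and the rack (about 5 to 100 mm from the ends of each). Origin: centre of its underside, z up.
Things that resemble listed ones, but are neither listed nor needed, are in the scene too. Leave any turquoise look-alike of the bottle_a alone. Leave any green look-alike of the bottle_c alone.

How it is judged:
By the outcome, as a careful person would: the job done as asked, in the order asked, and still so for the second after the job is handed in, with the robot touching nothing.
It also fails if it takes over 112 s, if anything falls off the work surface, if the arm or the gripper's body presses on something with over 40 N, if the wrist force passes 120 N, or if a joint passes its speed limit or range.

## Working session

There is one attempt and no reset: what is moved stays moved. The work goes in short steps, Python scripts to look and compute and a tool call to move; the robot and the scene stay as the last step left them, time stands still between calls to the robot, and variables do not carry over. Pictures are saved under pics/ and viewed, at most 14 in all, crops included, and the job is handed in when it is done.

Besides the shell and the picture viewer there is one more tool, called as name([rows], argument=value, ...), one row to a line, values as JSON. step_arm: Moves the arm, as the interface text tells. Its arguments: {"type":"object","properties":{"steps":{"type":"array","items":{"type":"array","items":{"type":"number"}}},"force":{"type":"number"}},"required":["steps"]}

```bash
mkdir -p pics; ls; cat > h.py <<'E'
import numpy as np, cv2
from plant import r
def snap(n,f):
    s=r.snapshot(n); cv2.imwrite('pics/'+f,s['pixels'][:,:,::-1]); 
    np.savez('pics/'+f+'.npz',**{k:np.array(v) for k,v in s.items()}); return s
def load(f): return dict(np.load('pics/'+f+'.npz'))
def K(s): return np.array([[s['fx'],0,s['cx']],[0,s['fy'],s['cy']],[0,0,1.]])
def cast(s,uv,z):
    p=cv2.undistortPoints(np.array(uv,float).reshape(-1,1,2),K(s),np.array(s['dist_coeffs']))[:,0]
    T=np.array(s['cam_to_world']); d=np.c_[p,np.ones(len(p))]@T[:3,:3].T; o=T[:3,3]
    return o+d*((z-o[2])/d[:,2])[:,None]
def proj(s,P):
    T=np.linalg.inv(np.array(s['cam_to_world']))
    return cv2.projectPoints(np.array(P,float).reshape(-1,1,3),cv2.Rodrigues(T[:3,:3])[0],T[:3,3],K(s),np.array(s['dist_coeffs']))[0][:,0]
E
python3 - <<'E'
from h import *
for n in('scene','top','wrist'):
    s=snap(n,n+'0.png'); print(n,np.array(s['cam_to_world']).round(3).tolist(),s['fx'])
print(r.get_state())
E
```

```text
pics
scene [[-0.825, 0.397, -0.401, 0.947], [0.565, 0.594, -0.573, 0.692], [0.011, -0.699, -0.715, 0.887], [0.0, 0.0, 0.0, 1.0]] 485.923420716086
top [[-0.022, -0.996, 0.088, 0.397], [-1.0, 0.022, 0.007, 0.003], [-0.008, -0.088, -0.996, 0.821], [0.0, 0.0, 0.0, 1.0]] 398.648813668568
wrist [[0.24, -0.935, -0.26, 0.217], [-0.971, -0.232, -0.062, -0.59], [-0.002, 0.267, -0.964, 0.385], [0.0, 0.0, 0.0, 1.0]] 360.4801487071165
{'clock': 0.15, 'q': array([ 1.36181148,  0.68979163, -0.19450784,  1.56609614,  0.15731419,
        0.90254408, -0.21507602]), 'qd': array([-0.0002309 , -0.00287626,  0.00073102, -0.00179789,  0.00133463,
        0.00058618, -0.00140702]), 'joint_torque': array([-1.54688591e-03, -5.27861881e+01, -1.26815088e+00, -1.53585684e+01,
       -5.24273410e-02,  3.88215965e-03,  1.14791419e-04]), 'tool_pos': array([ 0.15009191, -0.6062271 ,  0.25509598]), 'eef_rot': array([ 9.92635760e-01,  1.21135139e-01, -1.54951346e-04, -7.07920662e-04]), 'contact_force': array([-0.49477044,  0.18907011, -0.0057058 ]), 'moment': array([-0.03792486, -0.02812883,  0.00466097]), 'finger_force': 0.0, 'opening': 1.001479784892842}
```

View pics/top0.png

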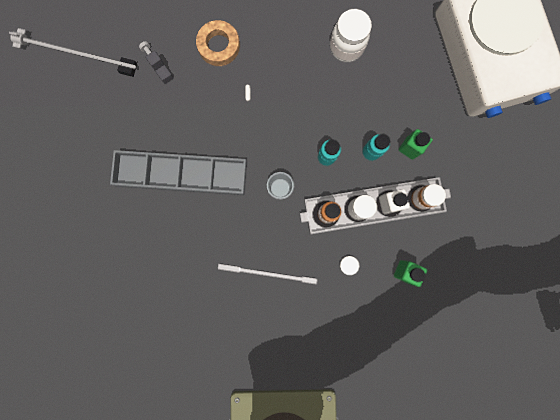

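View pics/scene0.png

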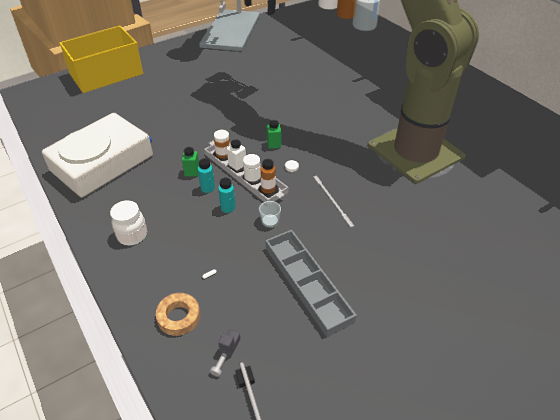

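The top view shows the tray row left to right: a (327,212), b (362,207), c (396,201), d (431,196). The rack is at about (178,172) and the beaker at (280,185).

Things that could be mistaken for the targets:
- **For a:** turquoise bottles at (330,150) and (376,146).
- **For c:** green bottles at (415,143) and (411,272).
- **For b and d:** the lid disc at (349,265) and the big white jar at (350,35).

By description I choose the four in the tray. A crop comes next to check that.

```bash
python3 - <<'E'
from h import *
s=load('top0.png'); im=s['pixels'][:,:,::-1]
cv2.imwrite('pics/c1.png',cv2.resize(im[130:250,250:460],None,fx=3.8,fy=3.8,interpolation=cv2.INTER_CUBIC))
hsv=cv2.cvtColor(im,cv2.COLOR_BGR2HSV)
# white lids b,d
m=((hsv[...,2]>185)&(hsv[...,1]<40)).astype(np.uint8)
n,l,st,c=cv2.connectedComponentsWithStats(m)
for i in range(1,n):
    if st[i,4]>60: print('white',st[i],c[i].round(1))
m=((hsv[...,2]<40)).astype(np.uint8); m[:175]=0;m[230:]=0;m[:,:300]=0;m[:,450:]=0
n,l,st,c=cv2.connectedComponentsWithStats(m)
for i in range(1,n):
    if st[i,4]>40: print('dark',st[i],c[i].round(1))
# rack: brighter than bench
g=hsv[...,2]; m=(g>75).astype(np.uint8); m[:145]=0;m[200:]=0;m[:,:100]=0;m[:,255:]=0
p=cv2.findNonZero(cv2.morphologyEx(m,cv2.MORPH_OPEN,np.ones((2,2)))); R=cv2.minAreaRect(p); b=cv2.boxPoints(R);print('rack box',b.round(1).tolist())
for z in(0,.03): 
  w=cast(s,b,z)[:,:2]; print(z,w.round(4).tolist(),w.mean(0),np.linalg.norm(np.diff(w,axis=0),axis=1).round(3))
E
```

```text
white [ 450    0  110  106 8297] [509.3  47.4]
white [ 334    9   38   42 1074] [353.2  28.5]
white [ 23  39 112  29 268] [81.5 53.3]
white [246  85   4  16  61] [247.5  92.4]
white [272 180  17  17 152] [279.8 187.2]
white [424 181  26  27 450] [435.2 194.3]
white [396 185  15  10  82] [403.7 188.8]
white [353 189  32  30 578] [366.9 205.6]
white [387 192  31  22 224] [398.1 205.2]
white [334 195  19  30 221] [342.1 209.3]
white [300 197 112  36 419] [325.3 217.1]
white [340 256  19  19 279] [349.3 265.2]
white [218 264  99  20 336] [265.5 273.2]
rack box [[101.0, 146.0], [255.0, 146.0], [255.0, 200.0], [101.0, 200.0]]
0 [[0.6041, 0.3686], [0.5966, 0.0453], [0.4829, 0.0473], [0.4901, 0.3667]] [0.54339594 0.20698407] [0.323 0.114 0.32 ]
0.03 [[0.5965, 0.3552], [0.5893, 0.0438], [0.4797, 0.0457], [0.4866, 0.3535]] [0.5380422  0.19954133] [0.312 0.11  0.308]
```

View pics/c1.png

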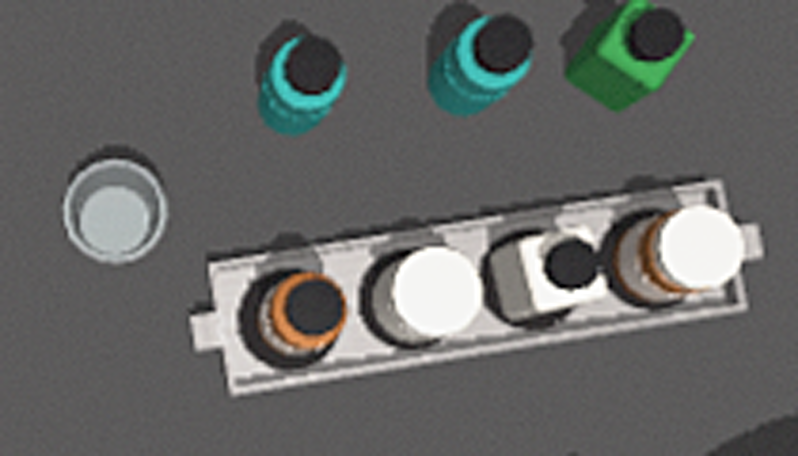

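The crop confirms the choice: in order, amber/black cap (314,304), white lid (438,292), white square/black cap (570,262), amber/white cap (702,247), all in the tray. The turquoise and green ones stand outside it.

```bash
python3 - <<'E'
from h import *
s=load('top0.png'); im=s['pixels'][:,:,::-1].astype(int)
f=lambda x,y:(250+x/3.8,130+y/3.8)
P={}
for n,x,y,z in(('a',314,304,.099),('b',438,292,.067),('c',570,262,.087),('d',702,247,.076),('beaker',114,210,.045),('tq1',313,65,.092),('tq2',502,44,.092)):
    P[n]=cast(s,[f(x,y)],z)[0]; print(n,P[n].round(4))
w=cast(s,[f(*p) for p in((211,262),(723,182),(745,306),(233,393))],.02); c=w.mean(0)
d=w[0]+w[3]-w[1]-w[2]; print('tray',c.round(4),'yaw',np.degrees(np.arctan2(-d[0],d[1])), np.linalg.norm(np.diff(w,axis=0),axis=1))
d/=np.linalg.norm(d)
for k in(1.5,.5,-.5,-1.5): print('pad',(c+d*.066*k).round(4)[:2])
bl=im[:,:,0]-im[:,:,2]
print(im[170,130],im[120,200],im[152,170])
m=((bl>=2)).astype(np.uint8); m[:140]=0;m[205:]=0;m[:,:100]=0;m[:,258:]=0
n,l,st,cc=cv2.connectedComponentsWithStats(cv2.morphologyEx(m,cv2.MORPH_CLOSE,np.ones((3,3)))); i=1+st[1:,4].argmax(); print(st[i])
cv2.imwrite('pics/m.png',(l==i)*255)
b=cv2.boxPoints(cv2.minAreaRect(cv2.findNonZero((l==i).astype(np.uint8))));print(b.round(1).tolist())
w=cast(s,b,.03)[:,:2]; print(w.round(4).tolist(),w.mean(0).round(4),np.linalg.norm(np.diff(w,axis=0),axis=1).round(3))
cv2.imwrite('pics/c2.png',cv2.resize(im[135:210,95:260].astype(np.uint8),None,fx=4.8,fy=4.8,interpolation=cv2.INTER_CUBIC))
E
```

```text
a [ 0.4511 -0.0985  0.099 ]
b [ 0.4581 -0.1649  0.067 ]
c [ 0.4697 -0.2249  0.087 ]
d [ 0.4767 -0.2934  0.076 ]
beaker [ 0.5061 -0.0047  0.045 ]
tq1 [ 0.5687 -0.103   0.092 ]
tq2 [ 0.5769 -0.1955  0.092 ]
tray [ 0.4649 -0.1966  0.02  ] yaw 8.00737699227989 [0.27540459 0.06671317 0.27399056]
pad [ 0.4511 -0.0986]
pad [ 0.4603 -0.1639]
pad [ 0.4695 -0.2293]
pad [ 0.4787 -0.2946]
[141 139 138] [92 93 94] [65 67 67]
[ 110  149  137   49 4765]
[[109.5, 188.39999389648438], [112.19999694824219, 148.0], [248.3000030517578, 157.1999969482422], [245.60000610351562, 197.60000610351562]]
[[0.5097, 0.3368], [0.5919, 0.3325], [0.5667, 0.0577], [0.4851, 0.0645]] [0.5383 0.1979] [0.082 0.276 0.082][ WARN:0@0.248] global loadsave.cpp:1063 imwrite_ Unsupported depth image for selected encoder is fallbacked to CV_8U.
```

View pics/c2.png

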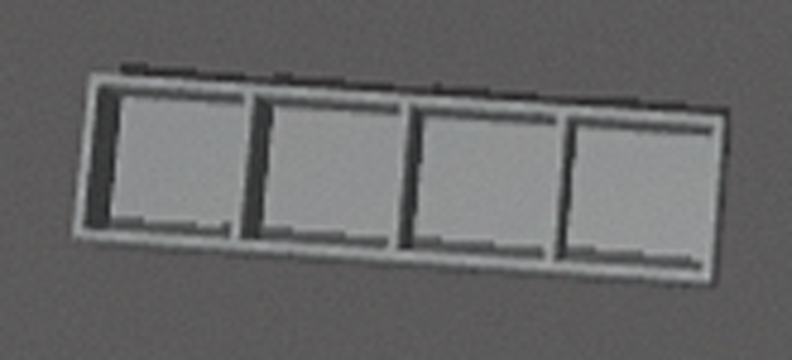

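The rack crop shows the empty rack with rim corners at about (90,73), (726,113), (714,285) and (73,237).

```bash
python3 - <<'E'
from h import *
s=load('top0.png')
w=cast(s,[(95+x/4.8,135+y/4.8) for x,y in((90,74),(726,113),(714,281),(74,237))],.03); c=w.mean(0)
d=w[0]+w[3]-w[1]-w[2]; d/=np.linalg.norm(d); print('rack',c.round(4),'yaw',np.degrees(np.arctan2(-d[0],d[1])), np.linalg.norm(np.diff(w,axis=0),axis=1))
for k in(-.099,-.033,.033,.099): print('pocket',(c+d*k).round(4)[:2])
# lid/cap centres in scene view, projected from top estimates
t=load('scene0.png')
P=[(.4511,-.0985,.099),(.4581,-.1649,.067),(.4697,-.2249,.087),(.4767,-.2934,.076),*w]
q=proj(t,P); print(q.round(1).tolist())
im=cv2.resize(t['pixels'][120:340,180:370,::-1],None,fx=2.7,fy=2.7,interpolation=cv2.INTER_CUBIC)
for u,v in q: cv2.circle(im,(int((u-180)*2.7),int((v-120)*2.7)),2,(0,0,255),-1)
cv2.imwrite('pics/c3.png',im)
E
```

```text
rack [0.5405 0.1985 0.03  ] yaw -5.061000901709326 [0.26844718 0.07108591 0.26826626]
pocket [0.5317 0.0999]
pocket [0.5375 0.1657]
pocket [0.5434 0.2314]
pocket [0.5492 0.2972]
[[267.0, 162.3], [251.2, 159.0], [235.4, 142.7], [220.9, 134.0], [326.9, 329.2], [264.1, 239.9], [290.6, 228.9], [355.3, 314.5]]
```

View pics/c3.png

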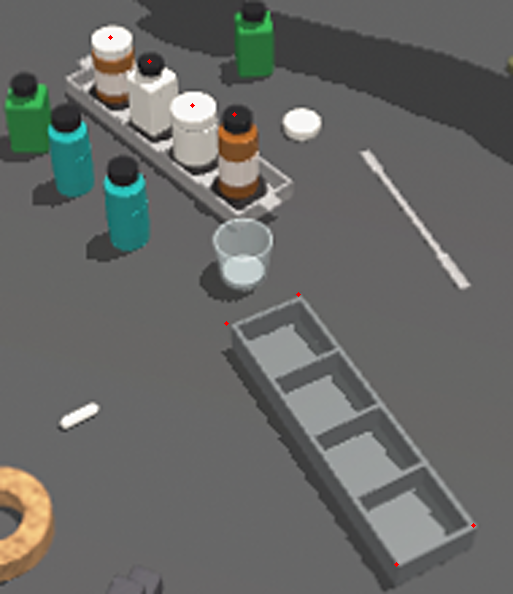

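The reprojected estimates fall on the caps and rack rim in the scene view to within about 3 mm, so I start moving.

```bash
cat > plan.py <<'E'
import sys, numpy as np
from h import r
from scipy.spatial.transform import Rotation as R
# plan.py phi_deg grip x,y,z,n [x,y,z,n ...]  (turn shared over rows of the first leg); prints rows
phi=np.radians(float(sys.argv[1])); g=float(sys.argv[2]); st=r.get_state()
A=R.from_quat(st['eef_rot']); p=np.array(st['tool_pos'])
G=R.from_matrix(np.array([[np.cos(phi),np.sin(phi),0],[np.sin(phi),-np.cos(phi),0],[0,0,-1]]))
print('now',p.round(4),'phi',np.degrees(np.arctan2(*A.as_matrix()[[1,0],0])).round(1))
rv=(A.inv()*G).as_rotvec(degrees=True)
for j,a in enumerate(sys.argv[3:]):
    *t,n=map(float,a.split(',')); n=int(n); s=(np.array(t)-p)/n; out=[]
    for i in range(n):
        d=A.inv().apply(s)*100; w=(rv/n if j==0 else rv*0).round(1)
        d=d.round(2); out.append([*d,*w,g]); p=p+A.apply(d/100); A=A*R.from_rotvec(w,degrees=True)
    print('[' + ','.join('['+','.join('%g'%(v+0) for v in o)+']' for o in out)+']')
E
python3 plan.py 98 -1 0.451,-0.0985,0.2,14
```

```text
now [ 0.1501 -0.6062  0.2551] phi 13.9
[[2.96,-3,0.4,0,0,-6,-1],[3.26,-2.68,0.4,0,0,-6,-1],[3.52,-2.32,0.4,0,0,-6,-1],[3.74,-1.94,0.4,0,0,-6,-1],[3.92,-1.54,0.4,0,0,-6,-1],[4.06,-1.12,0.4,0,0,-6,-1],[4.16,-0.69,0.4,0,0,-6,-1],[4.21,-0.25,0.4,0,0,-6,-1],[4.21,0.19,0.4,0,0,-6,-1],[4.17,0.63,0.4,0,0,-6,-1],[4.08,1.06,0.4,0,0,-6,-1],[3.95,1.48,0.4,0,0,-6,-1],[3.77,1.89,0.4,0,0,-6,-1],[3.55,2.27,0.4,0,0,-6,-1]]
```

step_arm([
  [2.96,-3,0.4,0,0,-6,-1],
  [3.26,-2.68,0.4,0,0,-6,-1],
  [3.52,-2.32,0.4,0,0,-6,-1],
  [3.74,-1.94,0.4,0,0,-6,-1],
  [3.92,-1.54,0.4,0,0,-6,-1],
  [4.06,-1.12,0.4,0,0,-6,-1],
  [4.16,-0.69,0.4,0,0,-6,-1],
])

```text
clock: 1.02
tool_pos: [0.3014, -0.3518, 0.2276]
eef_rot: [0.883, 0.47, 0.0, 0.0]
contact_force: [0.8, -1.1, -0.0]
opening: 0.999
finger_force: 0.0
```

step_arm([
  [4.21,-0.25,0.4,0,0,-6,-1],
  [4.21,0.19,0.4,0,0,-6,-1],
  [4.17,0.63,0.4,0,0,-6,-1],
  [4.08,1.06,0.4,0,0,-6,-1],
  [3.95,1.48,0.4,0,0,-6,-1],
  [3.77,1.89,0.4,0,0,-6,-1],
  [3.55,2.27,0.4,0,0,-6,-1],
  [0,0,0,0,0,0,-1],
])

```text
clock: 2.02
tool_pos: [0.4533, -0.0956, 0.1997]
eef_rot: [0.654, 0.756, 0.002, 0.0]
contact_force: [0.6, -0.4, -0.5]
opening: 1.005
finger_force: 0.0
```

```bash
python3 - <<'E'
from h import *
s=snap('wrist','w1.png')
im=s['pixels'][:,:,::-1].copy()
for p in [(.4511,-.0985,.099),(.4581,-.1649,.067),(.4697,-.2249,.087),(.4767,-.2934,.076)]:
    u=proj(s,[p])[0]; print(u.round(1)); cv2.circle(im,tuple(int(x) for x in u),3,(0,0,255),-1)
cv2.imwrite('pics/w1m.png',im)
st=r.get_state();print(st['tool_pos'],st['q'].round(2))
E
python3 plan.py 98 -1 0.451,-0.0985,0.2,1
```

```text
[276.6 218.9]
[274.  286.7]
[277.6 368.9]
[274.5 428.1]
[ 0.45179419 -0.09787522  0.19954169] [ 0.42  0.61 -0.47  2.09  0.52  0.55 -0.29]
now [ 0.4518 -0.0979  0.1995] phi 98.1
[[-0.05,-0.09,-0.05,0,0,0.1,-1]]
```

View pics/w1m.png

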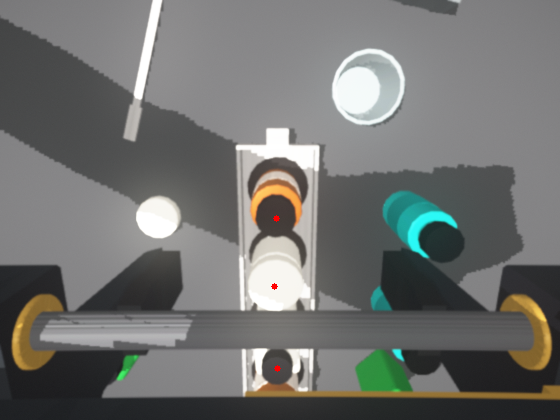

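The reprojected points land on the cap centres: a (276,218), b (274,287), c (277,369). The row runs down the picture, so the jaws are square to it. I descend on a.

step_arm([
  [0,0,5,0,0,0,-1],
  [0,0,5,0,0,0,-1],
  [0,0,3,0,0,0,-1],
  [0,0,1.2,0,0,0,-1],
  [0,0,0,0,0,0,-1],
])

```text
clock: 2.7
tool_pos: [0.4502, -0.1003, 0.057]
eef_rot: [0.657, 0.754, -0.001, -0.001]
contact_force: [0.4, -0.1, 0.3]
opening: 0.996
finger_force: 0.0
```

step_arm([
  [0,0,0,0,0,0,1],
  [0,0,0,0,0,0,1],
  [0,0,0,0,0,0,1],
  [0,0,0,0,0,0,1],
  [0,0,0,0,0,0,1],
  [0,0,0,0,0,0,1],
], force=20)

```text
clock: 3.45
tool_pos: [0.451, -0.0992, 0.0578]
eef_rot: [0.657, 0.754, -0.0, -0.0]
contact_force: [-0.6, -1.0, 1.8]
opening: 0.426
finger_force: 20.0
```

step_arm([
  [0,0,-2,0,0,0,1],
  [0,0,-4,0,0,0,1],
  [0,0,-4,0,0,0,1],
  [0,0,0,0,0,0,1],
])

```text
clock: 3.95
tool_pos: [0.4528, -0.0993, 0.1597]
eef_rot: [0.657, 0.754, 0.002, 0.002]
contact_force: [-0.7, 0.5, -2.5]
opening: 0.425
finger_force: 20.0
```

```bash
python3 plan.py 85 1 .5317,.0999,.158,8
```

```text
now [ 0.4528 -0.0993  0.1597] phi 97.9
[[2.33,1.32,0.03,0,0,1.6,1],[2.37,1.25,0.03,0,0,1.6,1],[2.4,1.19,0.03,0,0,1.6,1],[2.43,1.12,0.03,0,0,1.6,1],[2.46,1.05,0.03,0,0,1.6,1],[2.49,0.98,0.03,0,0,1.6,1],[2.52,0.91,0.03,0,0,1.6,1],[2.54,0.84,0.03,0,0,1.6,1]]
```

step_arm([
  [2.33,1.32,0,0,0,1.6,1],
  [2.37,1.25,0,0,0,1.6,1],
  [2.4,1.19,0,0,0,1.6,1],
  [2.43,1.12,0,0,0,1.6,1],
  [2.46,1.05,0,0,0,1.6,1],
  [2.49,0.98,0,0,0,1.6,1],
  [2.52,0.91,0,0,0,1.6,1],
  [2.54,0.84,0,0,0,1.6,1],
])

```text
clock: 4.95
tool_pos: [0.5297, 0.1005, 0.156]
eef_rot: [0.737, 0.676, -0.001, -0.0]
contact_force: [0.6, 0.1, -1.5]
opening: 0.425
finger_force: 20.0
```

step_arm([
  [0,0,0,0,0,0,1],
  [0,0,0,0,0,0,1],
  [0,0,0,0,0,0,1],
])

```text
clock: 5.32
tool_pos: [0.5295, 0.0983, 0.1572]
eef_rot: [0.737, 0.676, -0.001, 0.0]
contact_force: [0.1, -0.3, -1.7]
opening: 0.422
finger_force: 20.0
```

```bash
python3 - <<'E'
from h import *
s=snap('wrist','w2.png')
im=s['pixels'][:,:,::-1].copy()
for p in [(.5317,.0999,.03),(.5375,.1657,.03),(.5434,.2314,.03),(.5492,.2972,.03),(.5317,.0999,.099)]:
    u=proj(s,[p])[0]; cv2.circle(im,tuple(int(x) for x in u),2,(0,0,255),-1)
c=np.array([.5405,.1985]);a=np.radians(-5.06);ex=np.array([np.cos(a),np.sin(a)]);ey=np.array([-ex[1],ex[0]])
for sx in(-1,1):
  for y in(-.134,-.066,0,.066,.134):
    u=proj(s,[[*(c+sx*.035*ex+y*ey),.03]])[0]; cv2.circle(im,tuple(int(x) for x in u),2,(0,255,255),-1)
cv2.imwrite('pics/w2m.png',im)
E
python3 plan.py 85 1 .5317,.0999,.158,1
```

```text
now [0.5297 0.0985 0.1574] phi 85.0
[[0.15,0.19,-0.06,0,0.1,0,1]]
```

View pics/w2m.png

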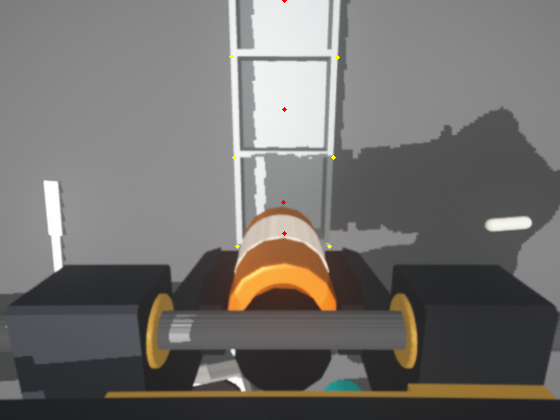

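The wrist view shows bottle a upright in the jaws (cap about (284,330)) in line with the rack. The rack marks are within 4 px, about 2.5 mm, the same bias as at pickup. I lower it.

step_arm([
  [0.17,0.2,4,0,0,0,1],
  [0,0,4,0,0,0,1],
  [0,0,1.4,0,0,0,1],
  [0,0,0.4,0,0,0,1],
  [0,0,0,0,0,0,1],
  [0,0,0,0,0,0,1],
])

```text
clock: 6.12
tool_pos: [0.5331, 0.1017, 0.0609]
eef_rot: [0.737, 0.676, 0.001, 0.0]
contact_force: [0.4, 0.3, -1.0]
opening: 0.426
finger_force: 20.0
```

step_arm([
  [0,0,0.2,0,0,0,1],
  [0,0,0.1,0,0,0,1],
  [0,0,0,0,0,0,1],
])

```text
clock: 6.5
tool_pos: [0.5323, 0.1016, 0.0567]
eef_rot: [0.737, 0.676, -0.0, 0.0]
contact_force: [-0.2, 1.1, -1.7]
opening: 0.422
finger_force: 20.0
```

step_arm([
  [0,0,0.1,0,0,0,1],
  [0,0,0,0,0,0,1],
  [0,0,0,0,0,0,1],
])

```text
clock: 6.88
tool_pos: [0.5323, 0.1016, 0.0557]
eef_rot: [0.737, 0.676, -0.0, 0.0]
contact_force: [-0.4, 0.1, -2.1]
opening: 0.427
finger_force: 20.0
```

step_arm([
  [0,0,0.1,0,0,0,1],
  [0,0,0,0,0,0,1],
  [0,0,0,0,0,0,1],
])

```text
clock: 7.25
tool_pos: [0.5324, 0.1016, 0.0548]
eef_rot: [0.737, 0.676, 0.0, 0.0]
contact_force: [-0.1, -0.0, 0.8]
opening: 0.427
finger_force: 20.0
```

Contact came at the expected height. I release and go up.

step_arm([
  [0,0,0,0,0,0,-0.2],
  [0,0,0,0,0,0,-0.2],
  [0,0,0,0,0,0,-0.4],
  [0,0,-2,0,0,0,-0.4],
  [0,0,-5,0,0,0,-1],
  [0,0,-5,0,0,0,-1],
])

```text
clock: 8.0
tool_pos: [0.5319, 0.1015, 0.1757]
eef_rot: [0.737, 0.676, -0.001, -0.0]
contact_force: [1.6, 0.6, -0.6]
opening: 0.901
finger_force: 0.0
```

```bash
python3 plan.py 98 -1 .4585,-.165,.175,8 .4585,-.165,.058,4
```

```text
now [0.5319 0.1015 0.1757] phi 85.1
[[-3.4,-0.63,0.01,0,0,-1.6,-1],[-3.38,-0.73,0.01,0,0,-1.6,-1],[-3.36,-0.82,0.01,0,0,-1.6,-1],[-3.33,-0.91,0.01,0,0,-1.6,-1],[-3.31,-1.01,0.01,0,0,-1.6,-1],[-3.28,-1.1,0.01,0,0,-1.6,-1],[-3.24,-1.19,0.01,0,0,-1.6,-1],[-3.21,-1.28,0.01,0,0,-1.6,-1]]
[[0,0.01,2.93,0,0,0,-1],[0,0.01,2.93,0,0,0,-1],[0,0.01,2.93,0,0,0,-1],[0,0.01,2.93,0,0,0,-1]]
```

step_arm([
  [-3.4,-0.63,0,0,0,-1.6,-1],
  [-3.38,-0.73,0,0,0,-1.6,-1],
  [-3.36,-0.82,0,0,0,-1.6,-1],
  [-3.33,-0.91,0,0,0,-1.6,-1],
  [-3.31,-1.01,0,0,0,-1.6,-1],
  [-3.28,-1.1,0,0,0,-1.6,-1],
  [-3.24,-1.19,0,0,0,-1.6,-1],
  [-3.21,-1.28,0,0,0,-1.6,-1],
])

```text
clock: 9.0
tool_pos: [0.4584, -0.1661, 0.1748]
eef_rot: [0.656, 0.755, -0.0, 0.0]
contact_force: [0.4, -0.9, -0.1]
opening: 1.0
finger_force: 0.0
```

step_arm([
  [0,0,0,0,0,0,-1],
  [0,0,0,0,0,0,-1],
])

```text
clock: 9.25
tool_pos: [0.459, -0.1644, 0.1748]
eef_rot: [0.657, 0.754, 0.0, 0.0]
contact_force: [-0.3, 0.2, 0.1]
opening: 0.999
finger_force: 0.0
```

```bash
python3 plan.py 98 -1 .4585,-.165,.175,1; python3 - <<'E'
from h import *
s=snap('top','t2.png'); cv2.imwrite('pics/t2c.png',cv2.resize(s['pixels'][130:240,90:300,::-1],None,fx=3.8,fy=3.8,interpolation=cv2.INTER_CUBIC))
E
```

```text
now [ 0.459  -0.1644  0.1748] phi 97.9
[[-0.06,-0.06,-0.02,0,0,-0.1,-1]]
```

View pics/t2c.png

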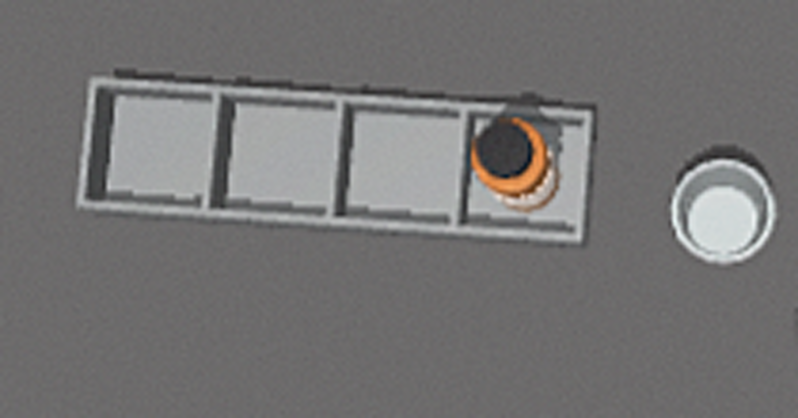

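Bottle a stands upright in the rightmost pocket (cap at crop (504,149)) and the beaker is undisturbed at (722,210). I go on to b.

step_arm([
  [0,0,4,0,0,0,-1],
  [0,0,4,0,0,0,-1],
  [0,0,2.7,0,0,0,-1],
  [0,0,1,0,0,0,-1],
  [0,0,0,0,0,0,-1],
  [0,0,0,0,0,0,-1],
])

```text
clock: 10.05
tool_pos: [0.4595, -0.1649, 0.0586]
eef_rot: [0.657, 0.754, 0.0, 0.001]
contact_force: [0.6, 0.2, 0.5]
opening: 1.003
finger_force: 0.0
```

step_arm([
  [0,0,0,0,0,0,1],
  [0,0,0,0,0,0,1],
  [0,0,0,0,0,0,1],
  [0,0,0,0,0,0,1],
  [0,0,0,0,0,0,1],
  [0,0,0,0,0,0,1],
], force=20)

```text
clock: 10.8
tool_pos: [0.4588, -0.1651, 0.0577]
eef_rot: [0.657, 0.754, -0.0, 0.0]
contact_force: [-1.1, 0.2, 0.8]
opening: 0.503
finger_force: 20.0
```

step_arm([
  [0,0,-2,0,0,0,1],
  [0,0,-4,0,0,0,1],
  [0,0,-4,0,0,0,1],
  [0,0,-2,0,0,0,1],
  [0,0,0,0,0,0,1],
])

```text
clock: 11.42
tool_pos: [0.4593, -0.1653, 0.1787]
eef_rot: [0.657, 0.754, 0.001, 0.001]
contact_force: [0.8, 0.3, -1.3]
opening: 0.507
finger_force: 20.0
```

```bash
python3 plan.py 85 1 .5375,.1657,.175,10; python3 - <<'E'
from h import *
s=load('t2.png'); print(cast(s,[(90+504/3.8,130+149/3.8)],.096))
E
```

```text
now [ 0.4593 -0.1653  0.1787] phi 97.9
[[3.17,1.23,0.04,0,0,1.3,1],[3.2,1.16,0.04,0,0,1.3,1],[3.22,1.08,0.04,0,0,1.3,1],[3.25,1.01,0.04,0,0,1.3,1],[3.27,0.94,0.04,0,0,1.3,1],[3.29,0.86,0.04,0,0,1.3,1],[3.31,0.79,0.04,0,0,1.3,1],[3.33,0.71,0.04,0,0,1.3,1],[3.34,0.64,0.04,0,0,1.3,1],[3.35,0.56,0.04,0,0,1.3,1]]
[[0.5311584  0.10078699 0.096     ]]
```

step_arm([
  [3.17,1.23,0,0,0,1.3,1],
  [3.2,1.16,0,0,0,1.3,1],
  [3.22,1.08,0,0,0,1.3,1],
  [3.25,1.01,0,0,0,1.3,1],
  [3.27,0.94,0,0,0,1.3,1],
])

```text
clock: 12.05
tool_pos: [0.4971, 0.0014, 0.1762]
eef_rot: [0.699, 0.716, -0.001, -0.001]
contact_force: [0.4, -0.3, -1.9]
opening: 0.503
finger_force: 20.0
```

step_arm([
  [3.29,0.86,0,0,0,1.3,1],
  [3.31,0.79,0,0,0,1.3,1],
  [3.33,0.71,0,0,0,1.3,1],
  [3.34,0.64,0,0,0,1.3,1],
  [3.35,0.56,0,0,0,1.3,1],
  [0,0,0,0,0,0,1],
  [0,0,0,0,0,0,1],
  [0,0,0,0,0,0,1],
])

```text
clock: 13.05
tool_pos: [0.5365, 0.1641, 0.177]
eef_rot: [0.738, 0.674, -0.001, 0.0]
contact_force: [-0.1, -0.0, -1.1]
opening: 0.505
finger_force: 20.0
```

```bash
python3 plan.py 85 1 .5375,.1657,.058,4
```

```text
now [0.5365 0.1641 0.177 ] phi 84.8
[[0.05,0.03,2.97,0,0,0,1],[0.05,0.03,2.97,0,0,0,1],[0.05,0.03,2.97,0,0,0,1],[0.05,0.03,2.97,0,0,0,1]]
```

step_arm([
  [0.16,0.1,5,0,0,0,1],
  [0,0,5,0,0,0,1],
  [0,0,1.4,0,0,0,1],
  [0,0,0.4,0,0,0,1],
  [0,0,0,0,0,0,1],
  [0,0,0.1,0,0,0,1],
  [0,0,0,0,0,0,1],
])

```text
clock: 13.92
tool_pos: [0.5386, 0.1677, 0.0596]
eef_rot: [0.738, 0.675, 0.001, 0.0]
contact_force: [0.9, -0.6, -1.7]
opening: 0.503
finger_force: 20.0
```

step_arm([
  [0,0,0.1,0,0,0,1],
  [0,0,0.1,0,0,0,1],
  [0,0,0,0,0,0,1],
  [0,0,0,0,0,0,1],
])

```text
clock: 14.42
tool_pos: [0.5379, 0.1675, 0.0566]
eef_rot: [0.738, 0.675, -0.0, -0.0]
contact_force: [0.5, -0.3, -1.6]
opening: 0.507
finger_force: 20.0
```

step_arm([
  [-0.1,0,0.1,0,0,0,1],
  [0,0,0,0,0,0,1],
  [0,0,0,0,0,0,1],
])

```text
clock: 14.8
tool_pos: [0.5379, 0.1665, 0.0556]
eef_rot: [0.738, 0.675, -0.0, 0.0]
contact_force: [-0.1, -0.0, -1.5]
opening: 0.503
finger_force: 20.0
```

step_arm([
  [0,0,0.1,0,0,0,1],
  [0,0,0,0,0,0,1],
  [0,0,0,0,0,0,1],
])

```text
clock: 15.18
tool_pos: [0.538, 0.1666, 0.0548]
eef_rot: [0.738, 0.675, 0.0, 0.0]
contact_force: [-0.8, -0.2, -0.4]
opening: 0.503
finger_force: 20.0
```

step_arm([
  [0,0,0.03,0,0,0,1],
  [0,0,0,0,0,0,-0.1],
  [0,0,0,0,0,0,-0.4],
  [0,0,0,0,0,0,-0.4],
  [0,0,-2,0,0,0,-0.4],
  [0,0,-5,0,0,0,-1],
  [0,0,-5,0,0,0,-1],
  [0,0,0,0,0,0,-1],
])

```text
clock: 16.18
tool_pos: [0.5401, 0.1676, 0.1779]
eef_rot: [0.738, 0.675, 0.004, 0.001]
contact_force: [-0.6, -0.1, 0.1]
opening: 0.993
finger_force: 0.0
```

```bash
python3 plan.py 98 -1 .469,-.226,.177,12
```

```text
now [0.5401 0.1676 0.1779] phi 84.9
[[-3.32,-0.3,-0.01,0,0,-1.1,-1],[-3.31,-0.36,-0.01,0,0,-1.1,-1],[-3.31,-0.43,-0.01,0,0,-1.1,-1],[-3.3,-0.49,-0.01,0,0,-1.1,-1],[-3.29,-0.55,-0.01,0,0,-1.1,-1],[-3.28,-0.61,-0.01,0,0,-1.1,-1],[-3.26,-0.68,-0.01,0,0,-1.1,-1],[-3.25,-0.74,-0.01,0,0,-1.1,-1],[-3.24,-0.8,-0.01,0,0,-1.1,-1],[-3.22,-0.86,-0.01,0,0,-1.1,-1],[-3.2,-0.93,-0.01,0,0,-1.1,-1],[-3.18,-0.99,-0.01,0,0,-1.1,-1]]
```

step_arm([
  [-3.32,-0.3,0,0,0,-1.1,-1],
  [-3.31,-0.36,0,0,0,-1.1,-1],
  [-3.31,-0.43,0,0,0,-1.1,-1],
  [-3.3,-0.49,0,0,0,-1.1,-1],
  [-3.29,-0.55,0,0,0,-1.1,-1],
  [-3.28,-0.61,0,0,0,-1.1,-1],
])

```text
clock: 16.92
tool_pos: [0.5015, -0.0316, 0.1734]
eef_rot: [0.697, 0.717, -0.001, -0.001]
contact_force: [0.9, -0.0, 0.7]
opening: 0.999
finger_force: 0.0
```

step_arm([
  [-3.26,-0.68,0,0,0,-1.1,-1],
  [-3.25,-0.74,0,0,0,-1.1,-1],
  [-3.24,-0.8,0,0,0,-1.1,-1],
  [-3.22,-0.86,0,0,0,-1.1,-1],
  [-3.2,-0.93,0,0,0,-1.1,-1],
  [-3.18,-0.99,0,0,0,-1.1,-1],
  [0,0,0,0,0,0,-1],
  [0,0,0,0,0,0,-1],
])

```text
clock: 17.92
tool_pos: [0.4669, -0.226, 0.1739]
eef_rot: [0.655, 0.756, 0.0, -0.001]
contact_force: [-0.3, 0.4, 0.0]
opening: 1.001
finger_force: 0.0
```

```bash
python3 plan.py 98 -1 .469,-.226,.175,1; python3 - <<'E'
from h import *
s=snap('wrist','w3.png'); cv2.imwrite('pics/w3v.png',s['pixels'][:,:,::-1])
for y in(-.2249,-.2293): print(proj(s,[(.4697,y,.087),(.4697,y,.069),(.469,-.226,.069)]).round(1).tolist())
E
```

```text
now [ 0.4669 -0.226   0.1739] phi 98.2
[[-0.03,0.21,-0.11,0,-0.1,0.2,-1]]
[[285.5, 220.3], [285.2, 212.4], [284.0, 213.8]]
[[284.5, 226.9], [284.3, 218.6], [284.0, 213.8]]
```

View pics/w3v.png

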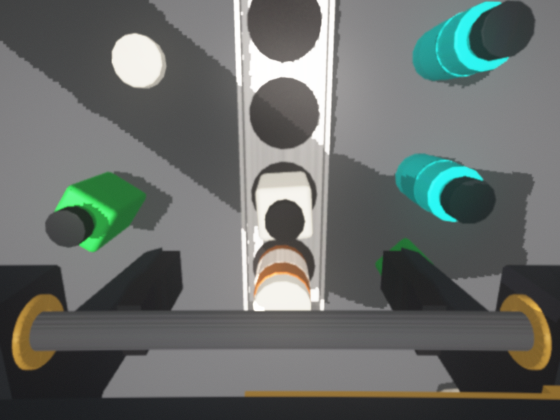

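Bottle c's cap is at (284,220), matching the estimate. Its body is within a few degrees of the row, so the jaws will square it. The two left pads are empty, and the green and turquoise ones are clear of the fingers.

step_arm([
  [0,0.2,4,0,0,0.2,-1],
  [0,0,4,0,0,0,-1],
  [0,0,2.6,0,0,0,-1],
  [0,0,1,0,0,0,-1],
  [0,0,0,0,0,0,-1],
  [0,0,0,0,0,0,-1],
])

```text
clock: 18.73
tool_pos: [0.4697, -0.2267, 0.0594]
eef_rot: [0.656, 0.754, 0.0, 0.001]
contact_force: [0.5, -0.3, -0.4]
opening: 0.999
finger_force: 0.0
```

step_arm([
  [0,0,0,0,0,0,1],
  [0,0,0,0,0,0,1],
  [0,0,0,0,0,0,1],
  [0,0,0,0,0,0,1],
  [0,0,0,0,0,0,1],
  [0,0,0,0,0,0,1],
], force=20)

```text
clock: 19.48
tool_pos: [0.4689, -0.2269, 0.0584]
eef_rot: [0.657, 0.754, -0.0, -0.0]
contact_force: [-0.0, -0.2, -0.1]
opening: 0.434
finger_force: 19.5
```

step_arm([
  [0,0,-2,0,0,0,1],
  [0,0,-4,0,0,0,1],
  [0,0,-4,0,0,0,1],
  [0,0,-2,0,0,0,1],
  [0,0,0,0,0,0,1],
])

```text
clock: 20.1
tool_pos: [0.4695, -0.2272, 0.1794]
eef_rot: [0.657, 0.754, 0.0, 0.001]
contact_force: [-0.5, 0.5, -2.5]
opening: 0.436
finger_force: 19.5
```

```bash
python3 plan.py 85 1 .5434,.2314,.177,14
```

```text
now [ 0.4695 -0.2272  0.1794] phi 97.9
[[3.17,0.97,0.02,0,0,0.9,1],[3.19,0.92,0.02,0,0,0.9,1],[3.2,0.87,0.02,0,0,0.9,1],[3.21,0.82,0.02,0,0,0.9,1],[3.23,0.77,0.02,0,0,0.9,1],[3.24,0.72,0.02,0,0,0.9,1],[3.25,0.67,0.02,0,0,0.9,1],[3.26,0.62,0.02,0,0,0.9,1],[3.27,0.57,0.02,0,0,0.9,1],[3.28,0.52,0.02,0,0,0.9,1],[3.29,0.46,0.02,0,0,0.9,1],[3.29,0.41,0.02,0,0,0.9,1],[3.3,0.36,0.02,0,0,0.9,1],[3.3,0.31,0.02,0,0,0.9,1]]
```

step_arm([
  [3.17,0.97,0,0,0,0.9,1],
  [3.19,0.92,0,0,0,0.9,1],
  [3.2,0.87,0,0,0,0.9,1],
  [3.21,0.82,0,0,0,0.9,1],
  [3.23,0.77,0,0,0,0.9,1],
  [3.24,0.72,0,0,0,0.9,1],
  [3.25,0.67,0,0,0,0.9,1],
])

```text
clock: 20.98
tool_pos: [0.5049, 0.0033, 0.1769]
eef_rot: [0.697, 0.717, -0.001, -0.001]
contact_force: [0.5, -0.7, -1.2]
opening: 0.434
finger_force: 19.5
```

step_arm([
  [3.26,0.62,0,0,0,0.9,1],
  [3.27,0.57,0,0,0,0.9,1],
  [3.28,0.52,0,0,0,0.9,1],
  [3.29,0.46,0,0,0,0.9,1],
  [3.29,0.41,0,0,0,0.9,1],
  [3.3,0.36,0,0,0,0.9,1],
  [3.3,0.31,0,0,0,0.9,1],
  [0,0,0,0,0,0,1],
])

```text
clock: 21.98
tool_pos: [0.5415, 0.2353, 0.1769]
eef_rot: [0.734, 0.679, 0.0, -0.001]
contact_force: [-1.3, -0.9, -2.2]
opening: 0.436
finger_force: 19.5
```

step_arm([
  [0,0,0,0,0,0,1],
  [0,0,0,0,0,0,1],
])

```text
clock: 22.22
tool_pos: [0.5424, 0.2298, 0.1776]
eef_rot: [0.736, 0.677, -0.001, 0.0]
contact_force: [0.2, -0.1, -1.4]
opening: 0.437
finger_force: 19.5
```

```bash
python3 plan.py 85 1 .5434,.2314,.0555,1
```

```text
now [0.5424 0.2298 0.1776] phi 85.2
[[0.19,0.1,12.21,-0.1,0.1,0.2,1]]
```

step_arm([
  [0.1,0.05,5,0,0,0.2,1],
  [0,0,5,0,0,0,1],
  [0,0,1.4,0,0,0,1],
  [0,0,0.4,0,0,0,1],
  [0,0,0,0,0,0,1],
  [0,0,0.1,0,0,0,1],
  [0,0,0,0,0,0,1],
  [0,0,0,0,0,0,1],
])

```text
clock: 23.22
tool_pos: [0.5434, 0.2328, 0.0599]
eef_rot: [0.737, 0.676, 0.0, 0.0]
contact_force: [-0.6, 0.1, -2.0]
opening: 0.436
finger_force: 19.5
```

step_arm([
  [0,0,0.1,0,0,0,1],
  [0,0,0,0,0,0,1],
  [0,0,0,0,0,0,1],
])

```text
clock: 23.6
tool_pos: [0.5431, 0.2327, 0.0583]
eef_rot: [0.737, 0.676, -0.0, 0.0]
contact_force: [-0.5, -0.8, -0.6]
opening: 0.436
finger_force: 19.5
```

step_arm([
  [-0.1,0,0.1,0,0,0,1],
  [0,0,0.1,0,0,0,1],
  [0,0,0,0,0,0,1],
  [0,0,0,0,0,0,1],
])

```text
clock: 24.1
tool_pos: [0.543, 0.2317, 0.0564]
eef_rot: [0.737, 0.676, -0.0, 0.0]
contact_force: [0.5, -0.6, -1.8]
opening: 0.433
finger_force: 19.5
```

step_arm([
  [0,0,0.1,0,0,0,1],
  [0,0,0,0,0,0,1],
  [0,0,0,0,0,0,1],
])

```text
clock: 24.48
tool_pos: [0.5431, 0.2318, 0.0554]
eef_rot: [0.737, 0.676, 0.0, 0.0]
contact_force: [0.8, -0.2, -0.7]
opening: 0.435
finger_force: 19.5
```

step_arm([
  [0,0,0.03,0,0,0,1],
  [0,0,0,0,0,0,-0.1],
  [0,0,0,0,0,0,-0.4],
  [0,0,0,0,0,0,-0.4],
  [0,0,-2,0,0,0,-0.4],
  [0,0,-5,0,0,0,-1],
  [0,0,-5,0,0,0,-1],
  [0,0,0,0,0,0,-1],
])

```text
clock: 25.48
tool_pos: [0.5452, 0.2332, 0.1789]
eef_rot: [0.737, 0.676, 0.004, 0.001]
contact_force: [-0.4, 0.7, -0.6]
opening: 0.998
finger_force: 0.0
```

```bash
python3 plan.py 98 -1 .477,-.2935,.177,15
```

```text
now [0.5452 0.2332 0.1789] phi 85.1
[[-3.54,-0.15,0,0,0,-0.9,-1],[-3.53,-0.21,0,0,0,-0.9,-1],[-3.53,-0.26,0,0,0,-0.9,-1],[-3.53,-0.32,0,0,0,-0.9,-1],[-3.52,-0.37,0,0,0,-0.9,-1],[-3.51,-0.43,0,0,0,-0.9,-1],[-3.51,-0.48,0,0,0,-0.9,-1],[-3.5,-0.54,0,0,0,-0.9,-1],[-3.49,-0.59,0,0,0,-0.9,-1],[-3.48,-0.65,0,0,0,-0.9,-1],[-3.47,-0.7,0,0,0,-0.9,-1],[-3.46,-0.76,0,0,0,-0.9,-1],[-3.45,-0.81,0,0,0,-0.9,-1],[-3.43,-0.87,0,0,0,-0.9,-1],[-3.42,-0.92,0,0,0,-0.9,-1]]
```

step_arm([
  [-3.54,-0.15,0,0,0,-0.9,-1],
  [-3.53,-0.21,0,0,0,-0.9,-1],
  [-3.53,-0.26,0,0,0,-0.9,-1],
  [-3.53,-0.32,0,0,0,-0.9,-1],
  [-3.52,-0.37,0,0,0,-0.9,-1],
  [-3.51,-0.43,0,0,0,-0.9,-1],
  [-3.51,-0.48,0,0,0,-0.9,-1],
  [-3.5,-0.54,0,0,0,-0.9,-1],
])

```text
clock: 26.48
tool_pos: [0.506, -0.0504, 0.1741]
eef_rot: [0.692, 0.721, -0.001, -0.001]
contact_force: [1.1, 0.4, -0.1]
opening: 0.997
finger_force: 0.0
```

step_arm([
  [-3.49,-0.59,0,0,0,-0.9,-1],
  [-3.48,-0.65,0,0,0,-0.9,-1],
  [-3.47,-0.7,0,0,0,-0.9,-1],
  [-3.46,-0.76,0,0,0,-0.9,-1],
  [-3.45,-0.81,0,0,0,-0.9,-1],
  [-3.43,-0.87,0,0,0,-0.9,-1],
  [-3.42,-0.92,0,0,0,-0.9,-1],
  [0,0,0,0,0,0,-1],
])

```text
clock: 27.48
tool_pos: [0.4733, -0.2984, 0.1736]
eef_rot: [0.654, 0.756, -0.001, -0.001]
contact_force: [0.4, -0.4, -0.5]
opening: 1.0
finger_force: 0.0
```

step_arm([
  [0,0,0,0,0,0,-1],
  [0,0,0,0,0,0,-1],
])

```text
clock: 27.72
tool_pos: [0.4756, -0.2933, 0.1749]
eef_rot: [0.651, 0.759, 0.0, -0.0]
contact_force: [-0.5, 0.1, 0.6]
opening: 0.997
finger_force: 0.0
```

```bash
python3 plan.py 98 -1 .477,-.2935,.057,1; python3 - <<'E'
from h import *
s=snap('wrist','w4.png'); im=s['pixels'][:,:,::-1].copy()
u=proj(s,[(.4767,-.2934,.076)])[0]; print(u); cv2.circle(im,tuple(int(x) for x in u),2,(0,0,255),-1)
t=snap('top','t4.png')['pixels'][130:240,90:300,::-1]
cv2.imwrite('pics/v4.png',np.vstack([im[120:330,150:420],cv2.resize(t,(270,141))]).repeat(1,0))
E
```

```text
now [ 0.4756 -0.2933  0.1749] phi 98.8
[[-0.06,0.14,11.79,0,-0.1,0.8,-1]]
[282.44558234 216.24412586]
```

View pics/v4.png

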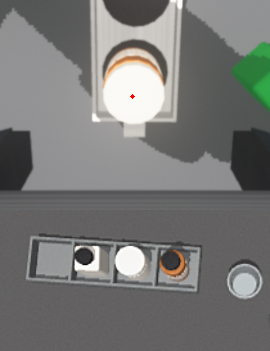

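The mark is on d's lid centre. The rack inset shows c, b and a standing upright in their pockets with the beaker in place. The green bottle is close to the far finger, so I go down partly closed.

step_arm([
  [-0.03,0.1,4,0,0,0.7,-0.5],
  [0,0,3,0,0,0,-0.5],
  [0,0,3,0,0,0,-0.5],
  [0,0,1.7,0,0,0,-0.5],
  [0,0,0,0,0,0,-0.5],
  [0,0,0,0,0,0,-0.5],
])

```text
clock: 28.58
tool_pos: [0.477, -0.2952, 0.059]
eef_rot: [0.657, 0.754, 0.0, 0.001]
contact_force: [0.8, -0.2, 0.0]
opening: 0.745
finger_force: 0.0
```

step_arm([
  [0,0,0,0,0,0,1],
  [0,0,0,0,0,0,1],
  [0,0,0,0,0,0,1],
  [0,0,0,0,0,0,1],
  [0,0,0,0,0,0,1],
], force=20)

```text
clock: 29.2
tool_pos: [0.4769, -0.2954, 0.0587]
eef_rot: [0.657, 0.754, 0.0, 0.001]
contact_force: [0.3, 0.2, 6.6]
opening: 0.483
finger_force: 20.0
```

step_arm([
  [0,0,-2,0,0,0,1],
  [0,0,-4,0,0,0,1],
  [0,0,-4,0,0,0,1],
  [0,0,-2,0,0,0,1],
  [0,0,0,0,0,0,1],
])

```text
clock: 29.82
tool_pos: [0.4765, -0.2955, 0.1789]
eef_rot: [0.657, 0.754, 0.0, 0.001]
contact_force: [-0.6, 1.2, -1.9]
opening: 0.478
finger_force: 20.0
```

```bash
python3 plan.py 85 1 .5492,.2972,.177,16
```

```text
now [ 0.4765 -0.2955  0.1789] phi 97.9
[[3.61,0.96,0.01,0,0,0.8,1],[3.62,0.91,0.01,0,0,0.8,1],[3.63,0.86,0.01,0,0,0.8,1],[3.64,0.81,0.01,0,0,0.8,1],[3.65,0.76,0.01,0,0,0.8,1],[3.66,0.7,0.01,0,0,0.8,1],[3.67,0.65,0.01,0,0,0.8,1],[3.68,0.6,0.01,0,0,0.8,1],[3.69,0.55,0.01,0,0,0.8,1],[3.7,0.5,0.01,0,0,0.8,1],[3.71,0.45,0.01,0,0,0.8,1],[3.71,0.4,0.01,0,0,0.8,1],[3.72,0.34,0.01,0,0,0.8,1],[3.72,0.29,0.01,0,0,0.8,1],[3.72,0.24,0.01,0,0,0.8,1],[3.73,0.19,0.01,0,0,0.8,1]]
```

step_arm([
  [3.61,0.96,0,0,0,0.8,1],
  [3.62,0.91,0,0,0,0.8,1],
  [3.63,0.86,0,0,0,0.8,1],
  [3.64,0.81,0,0,0,0.8,1],
  [3.65,0.76,0,0,0,0.8,1],
  [3.66,0.7,0,0,0,0.8,1],
  [3.67,0.65,0,0,0,0.8,1],
  [3.68,0.6,0,0,0,0.8,1],
])

```text
clock: 30.82
tool_pos: [0.5115, 0.0019, 0.1765]
eef_rot: [0.698, 0.716, -0.001, -0.001]
contact_force: [-0.5, 0.1, -1.1]
opening: 0.483
finger_force: 20.0
```

step_arm([
  [3.69,0.55,0,0,0,0.8,1],
  [3.7,0.5,0,0,0,0.8,1],
  [3.71,0.45,0,0,0,0.8,1],
  [3.71,0.4,0,0,0,0.8,1],
  [3.72,0.34,0,0,0,0.8,1],
  [3.72,0.29,0,0,0,0.8,1],
  [3.72,0.24,0,0,0,0.8,1],
  [3.73,0.19,0,0,0,0.8,1],
])

```text
clock: 31.82
tool_pos: [0.548, 0.2976, 0.1759]
eef_rot: [0.737, 0.676, -0.002, 0.0]
contact_force: [-0.3, 0.1, -1.7]
opening: 0.48
finger_force: 20.0
```

step_arm([
  [0,0,0,0,0,0,1],
  [0,0,0,0,0,0,1],
  [0,0,0,0,0,0,1],
  [0,0,0,0,0,0,1],
])

```text
clock: 32.33
tool_pos: [0.549, 0.2961, 0.1778]
eef_rot: [0.737, 0.676, -0.0, 0.0]
contact_force: [0.7, -0.7, -1.9]
opening: 0.483
finger_force: 20.0
```

```bash
python3 plan.py 85 1 .5492,.2967,.0575,1
```

```text
now [0.549  0.2961 0.1778] phi 85.0
[[0.08,0.01,12.03,0,0.1,0,1]]
```

step_arm([
  [0,0,5,0,0,0,1],
  [0,0,5,0,0,0,1],
  [0,0,1.4,0,0,0,1],
  [0,0,0.4,0,0,0,1],
  [0,0,0,0,0,0,1],
  [0,0,0.1,0,0,0,1],
  [0,0,0.1,0,0,0,1],
  [0,0,0,0,0,0,1],
])

```text
clock: 33.33
tool_pos: [0.549, 0.2975, 0.0585]
eef_rot: [0.737, 0.676, 0.0, 0.0]
contact_force: [-0.0, -0.8, -1.7]
opening: 0.482
finger_force: 20.0
```

step_arm([
  [0,0,0.1,0,0,0,1],
  [0,0,0,0,0,0,1],
  [0,0,0,0,0,0,1],
])

```text
clock: 33.7
tool_pos: [0.5488, 0.2974, 0.0571]
eef_rot: [0.737, 0.676, -0.0, 0.0]
contact_force: [0.2, -0.0, -1.8]
opening: 0.481
finger_force: 20.0
```

step_arm([
  [0,0,0.1,0,0,0,1],
  [0,0,0,0,0,0,1],
  [0,0,0,0,0,0,1],
])

```text
clock: 34.08
tool_pos: [0.5489, 0.2974, 0.0561]
eef_rot: [0.737, 0.676, -0.0, 0.0]
contact_force: [0.3, 0.3, -1.9]
opening: 0.485
finger_force: 20.0
```

step_arm([
  [0,0,0.1,0,0,0,1],
  [0,0,0,0,0,0,1],
  [0,0,0,0,0,0,1],
])

```text
clock: 34.45
tool_pos: [0.5489, 0.2975, 0.0557]
eef_rot: [0.737, 0.676, 0.0, 0.0]
contact_force: [-1.3, -1.5, 5.5]
opening: 0.482
finger_force: 20.0
```

step_arm([
  [0,0,0.05,0,0,0,1],
  [0,0,0,0,0,0,1],
  [0,0,0,0,0,0,1],
])

```text
clock: 34.83
tool_pos: [0.549, 0.2975, 0.0556]
eef_rot: [0.737, 0.676, 0.0, 0.0]
contact_force: [-1.1, -2.1, 9.5]
opening: 0.483
finger_force: 20.0
```

It has firm contact. I release, rise and look.

step_arm([
  [0,0,-0.05,0,0,0,1],
  [0,0,0,0,0,0,-0.1],
  [0,0,0,0,0,0,-0.4],
  [0,0,0,0,0,0,-0.4],
  [0,0,-2,0,0,0,-0.4],
  [0,0,-5,0,0,0,-0.6],
  [0,0,-5,0,0,0,-0.6],
  [0,0,-4,0,0,0,-0.6],
])

```text
clock: 35.83
tool_pos: [0.5492, 0.2979, 0.2187]
eef_rot: [0.737, 0.676, 0.001, 0.0]
contact_force: [0.2, 0.3, 0.1]
opening: 0.796
finger_force: 0.0
```

step_arm([
  [-5,-2,-1,0,0,0,-0.6],
  [-5,-3,0,0,0,0,-0.6],
  [-5,-4,0,0,0,0,-0.6],
  [-5,-4,0,0,0,0,-0.6],
  [-5,0,0,0,0,0,-0.6],
  [-5,0,0,0,0,0,-0.6],
  [-5,0,0,0,0,0,-0.6],
  [-5,0,0,0,0,0,-0.6],
])

```text
clock: 36.83
tool_pos: [0.3876, -0.0894, 0.2263]
eef_rot: [0.736, 0.677, 0.001, 0.001]
contact_force: [1.9, -0.2, -0.3]
opening: 0.803
finger_force: 0.0
```

```bash
python3 - <<'E'
from h import *
t=snap('top','t5.png')['pixels'][130:240,90:300,::-1]; s=snap('scene','s5.png')['pixels'][120:340,180:370,::-1]
a=cv2.resize(t,None,fx=2.5,fy=2.5,interpolation=cv2.INTER_CUBIC); b=cv2.resize(s,None,fx=1.25,fy=1.25,interpolation=cv2.INTER_CUBIC)
o=np.zeros((275,a.shape[1]+b.shape[1],3),np.uint8); o[:a.shape[0],:a.shape[1]]=a; o[:b.shape[0],a.shape[1]:]=b
cv2.imwrite('pics/v5.png',o)
E
```

```text
(no output)
```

View pics/v5.png

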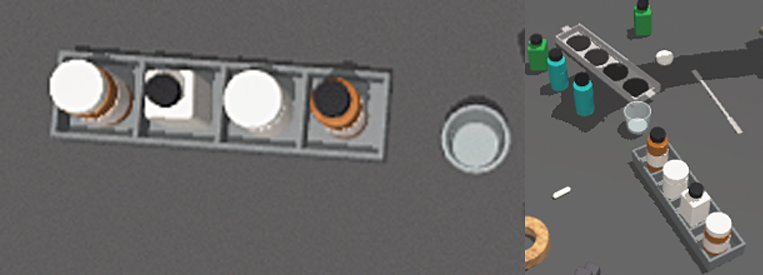

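All four stand upright, in the order d, c, b, a from left to right, and the beaker is in place at (476,137). I check the offsets and hand in.

```bash
python3 - <<'E'
from h import *
s=load('t5.png'); ok=True
for n,x,y,z,P in(('a',337,98,.096,(.5317,.0999)),('b',252,98,.064,(.5375,.1657)),('c',163,89,.084,(.5434,.2314)),('d',77,86,.073,(.5492,.2972))):
    e=1000*(cast(s,[(90+x/2.5,130+y/2.5)],z)[0,:2]-P); print(n,e.round(1)); ok&=np.linalg.norm(e)<6
if ok: print(r.finish_job())
E
```

```text
a [-0.6 -3.1]
b [1.  0.7]
c [-0.3 -2.5]
d [-0.1  0.6]
the job is handed in; nothing more can be done
None
```

All four bottles stand upright in the rack in reverse order (d, c, b, a from left to right), each measured within about 3 mm of its pocket centre; the beaker is undisturbed, and the job was handed in at about 37 s.

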